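# Set and lock the indexing turntable

### The arm

A 6-joint arm with a two-finger parallel gripper is mounted at the origin on the work surface. World frame = base frame: x ahead of the robot, y to its left, z up, the work surface at z = 0. Lengths are in mm, angles in rad, forces in N, time in s.
With the tool pointing down it reaches from about 350 to 875 mm from the base axis. Payload 4.2 kg.
Tool frame: the origin (TCP) lies at the very end of the fingers, on their centre line; the grasp point (between the pads) lies 19 mm behind it; z points along the fingers, y is the line along which they close (so a half turn about z gives the same grasp; the last joint's range is limited). The gripper opens to 87 mm and grips with 3 to 60 N. Pads are 19 mm wide; open, the fingers measure 117 mm over their backs; the gripper's body (75 mm by 190 mm) begins 51 mm behind the grasp point.
Start: joints at [-0.942, 0.385, 0.008, 0, -1.194, -0.259], TCP at [225.907, -582.722, 222.55] pointing down, gripper open.
Joint ranges: [-3.14, 3.14], [-1.21, 2.06], [-1.07, 1.41], [-3.16, 2.05], [-2.99, -0.16], [-3.1, 3.1]. Speed limits (rad/s): [2.79, 2.79, 3.14, 3.14, 3.14, 3.14].

### API

Orientations are given as a unit quaternion [x, y, z, w].
In Python, from rig import monitor, imaging, bot gives the robot as it stands.
- The arm moves only by the tool jog_arm, never from a script. Its argument "targets" is a list of rows, each a list of 7 numbers: the shift along the tool's x, y, z in mm, then the turn, a rotation vector about the tool's x, y, z in degrees, then the opening in per cent of the stroke, from 0 (shut) to 100 (fully open). A call has 1 to 12 rows; each row is the pose to reach, as a shift and turn from the pose commanded when the call began, along the tool's axes at that moment; what a row does not reach only later rows make up. A row lasts 1/12 s, in which the tool goes at most 41.7 mm and 7.16 degrees, less where a joint would pass 70% of its speed; a pose out of reach is approached as far as the arm can. A call with a gripper value outside its range is refused whole. The fingers move at their own pace and stop on an object; "grip_force" is the grip in N (left out, the last holds). Time passes only in rows, so rows that repeat a pose let the fingers close. It gives the time, the measured TCP pose, the force, the opening and the grip force at its end, in the units of the state.
- monitor.get_obs(): the state, without advancing time (a new reading comes with each control period).
- imaging.capture(name): name is "side" or "top" or "wrist"; returns a dict with "img" (420x560x3 uint8, blue, green, red), "camera_matrix" (3x3 intrinsics, pixels), "position" and "attitude" of the camera in the world. Camera axes: x right, y down, z forward; pixel columns grow to the right and rows downward; lengths in mm; the calibration is good to about 2 mm. The wrist camera is an equidistant fisheye: a pixel r from the principal point sees the ray r / f radians off the axis. A picture is of the moment at which its call begins. There is no depth.
- bot.job_done(): hands the job in; it is judged then, once.
Trained networks look in the newest picture that a camera, given by its name, has taken for a name from the list of things; names that differ only in an ending like _2 or _b are one class to them, and where a whole thing is asked for, a point or a joint stands for the part that bears it (a point fixed in the world has none). Each returns a list of dicts, best first, with "p" (0 to 1); they miss things now and then, are a little off and sometimes report something else, mostly with a low value. They report only what shows in the picture. A call takes as long as a camera call.
- imaging.trace(camera, target): "region" (420x560 bool, what is visible of it) and "xy" ([column, row] in pixels, amid what is visible of it).
- imaging.spot_point(camera, target): "xy" ([column, row] in pixels: a listed point, or the origin of a listed thing).
The state is a dict: "clock": time; "joint_positions": joint angles; "joint_vel": joint speeds; "joint_efforts": joint torques, N m; "position": TCP position; "tcp_rot": TCP orientation; "force": force on the tool from outside, world axes, zero at the start; "ft_torque": the same for the moment, N m; "width": finger opening in mm; "grasp_force": force on a finger pad.
Only numpy, scipy, OpenCV 4.12 (cv2) and the standard library are available. Lean on these libraries where they do the work, as an engineer would, in place of code of your own. Each camera call takes 0.05 s, during which the arm holds its last target. There are 200 camera calls.

### The job

Push the black post round with a fingertip, without pinching it, to turn the steel turntable until the white index mark on its disc lines up with the long target line on the scale ring around it. Then, with the marks still lined up, push the lock lever beside it round by its black grip until it is home against its stop pin. Push gently, pinch and lift nothing, leave the other things on the bench where they are, and finish clear of everything.

Things in the scene. Friction and masses are not known exactly. Their poses are not given: they have to be found in the camera images.
- axis (a point): The turntable's vertical axis, at the height of the disc's top face (49 mm above the bench). The turntable: a round green base bolted to the bench, 232 mm across and 30 mm high, carries a fixed aluminium scale ring (212 mm across, top at 36 mm) and on it the turning dark steel disc (156 mm across, top at 49 mm).
- index_mark (a point): Outer end of the white index mark, a radial line 4 mm wide on top of the disc that ends on a small nose at its rim; this point is 82 mm from the axis, 49 mm above the bench, and turns with the disc.
- target_line (a point): Where the index mark's outer end must be: in line with the long target line, 82 mm from the axis, 49 mm above the bench. The target line is black, radial, 4 mm wide, spans the full visible width of the scale ring (from 83 to 106 mm from the axis) and carries a small round steel stud near its outer end; the other scale lines, every 15 degrees, are short and thin. It never moves, but the ring is set differently each time.
- post (a point): Upright black post standing on the disc, 26 mm in diameter, 42 mm tall (from 49 to 91 mm above the bench), for pushing the disc round. Its centre is 58 mm from the axis, diametrically opposite the index mark. This point is the centre of its underside.
- turntable (a joint): Angle of the disc on its base (rad), growing anticlockwise seen from above, stops at -2.7 and 2.7. 0: index mark points along the base's own x. It starts 0.4 to 2.8 rad clockwise of the target, so it has to be turned anticlockwise. Friction takes about 2.5 N of push at the post; it stays where it is left, with no spring.
- lever_pivot (a point): Vertical pivot axis of the lock lever, on a lug of the base 138 mm from the turntable's axis, 56 mm above the bench (mid height of the lever's steel bar, 12 mm thick).
- lever_grip (a point): Upright black grip at the end of the lock lever, about 22 mm in diameter, 36 mm tall (from 51 to 87 mm above the bench), 80 mm from the pivot; the lever's bar joins it low down. This point is the centre of its underside.
- lock_lever (a joint): Angle of the lock lever (rad), growing clockwise seen from above: 0 fully loose (pointing sideways away from the turntable), 1.22 locked, home against its stop pin (pointing back towards the robot alongside the base). Starts between 0 and 0.35. Friction takes about 1.3 N at the grip; it stays where it is left. It does not act on the disc.
- tape: bystander: red tape measure, 70 x 35 x 60 mm tall. Origin at the centre of its underside; leave it alone.
- spanner: bystander: steel spanner lying flat, 170 mm long. Origin at the centre of its underside; leave it alone.
- driver: bystander: screwdriver lying flat, orange handle. Origin at the centre of its underside; leave it alone.
- tin: bystander: round tin with a paper label, 100 mm across, 110 mm tall. Origin at the centre of its underside; leave it alone.
- oil: bystander: white oil bottle, 56 mm across, 120 mm tall. Origin at the centre of its underside; leave it alone.
- offcut: bystander: flat timber offcut, 130 x 60 x 25 mm. Origin at the centre of its underside; leave it alone.
- block: bystander: small stepped wooden block, 50 x 30 x 36 mm tall, standing on the bench close to the base where the lever's grip ends up. Origin at the centre of its underside; leave it alone.

How it is judged:
By the outcome, as a careful person would: the job done as asked, in the order asked, and still so for the second after the job is handed in, with the robot touching nothing.
It also fails if it takes over 58 s, if anything falls off the work surface, if the arm or the gripper's body presses on something with over 40 N, if the wrist force passes 120 N, or if a joint passes its speed limit or range.

## Working session

There is one attempt and no reset: what is moved stays moved. The work goes in short steps, Python scripts to look and compute and a tool call to move; the robot and the scene stay as the last step left them, time stands still between calls to the robot, and variables do not carry over. Pictures are saved under pics/ and viewed, at most 12 in all, crops included, and the job is handed in when it is done.

Besides the shell and the picture viewer there is one more tool, called after "Call:" as name(argument=value, ...), one argument or row to a line, values as JSON. jog_arm: Moves the arm, as the interface text tells. Its arguments: {"type":"object","properties":{"targets":{"type":"array"},"grip_force":{"type":"number"}},"required":["targets"]}

```bash
mkdir -p pics; cat > h.py <<'E'
import numpy as np, cv2
from scipy.spatial.transform import Rotation as R
from rig import monitor, imaging, bot
def Rm(a):
    a=np.array(a,float)
    return a if a.shape==(3,3) else R.from_quat(a).as_matrix()
def ray_z(c,xy,z):
    K=np.array(c["camera_matrix"]);p=np.array(c["position"],float)
    d=np.array([(xy[0]-K[0,2])/K[0,0],(xy[1]-K[1,2])/K[1,1],1.])
    d=Rm(c["attitude"])@d
    return p+d*(z-p[2])/d[2]
H=dict(axis=49,index_mark=49,target_line=49,post=49,lever_pivot=56,lever_grip=51,tape=0,tin=0,oil=0,offcut=0,block=0,spanner=0,driver=0)
def look(cams=("top","side"),names=H,save=None):
    for cn in cams:
        c=imaging.capture(cn)
        if save: cv2.imwrite(f"pics/{save}_{cn}.png",c["img"])
        for n in names:
            for r in imaging.spot_point(cn,n)[:2]:
                print(cn,n,round(r["p"],2),np.round(r["xy"],1),np.round(ray_z(c,r["xy"],H[n]),1)[:2])
E
python3 - <<'E'
from h import *
look(save="a")
o=monitor.get_obs();print(o["clock"],o["position"],o["tcp_rot"],o["force"],o["width"])
E
```

```text
top axis 0.63 [265.7 215.4] [563.  69.]
top axis 0.56 [328.5 248.9] [489.1 -77.4]
top index_mark 0.77 [298.  214.6] [566.6  -5.7]
top target_line 0.71 [282.7 185.2] [634.4  31.3]
top post 0.85 [239.  218.1] [555.3 130.5]
top post 0.32 [321.6 194.3] [615.2 -59.5]
top lever_pivot 0.93 [319.9 193.7] [615.6 -55. ]
top lever_grip 0.9 [352.1 203.6] [ 594.9 -130.3]
top lever_grip 0.68 [265.5 215.2] [563.3  69.4]
top tape 0.89 [148.2 268.4] [433.6 348.1]
top tape 0.3 [170.1 146.2] [731.7 309.3]
top tin 0.95 [167.8 143.1] [739.3 315.3]
top tin 0.3 [326.4 253.3] [479.6 -76.9]
top oil 0.65 [393.  135.7] [ 770.5 -235.6]
top oil 0.27 [150.6 272. ] [425.2 341.9]
top offcut 0.84 [305.5 135.9] [765.1 -21.4]
top block 0.52 [328.1 249.4] [489.  -80.9]
top spanner 0.94 [446.7 221.1] [ 563.8 -365.3]
top driver 0.97 [124.3 190.8] [619.1 415.4]
side axis 0.84 [283.8 242.7] [559.8  79.5]
side index_mark 0.72 [296.2 221.6] [568.7   0.6]
side target_line 0.87 [258.8 221.4] [643.4  40.5]
side target_line 0.43 [286.4 202.3] [622.9 -57.2]
side post 0.85 [272.3 258. ] [558.6 133. ]
side lever_pivot 0.61 [289.8 198.2] [619.1 -67.6]
side lever_grip 0.83 [306.6 186.8] [ 607.7 -141.3]
side tape 0.57 [275.7 385.8] [435.4 348.7]
side tin 0.71 [153.7 303.6] [723.6 308.5]
side oil 0.71 [269.3 170.5] [ 772.3 -243.3]
side offcut 0.78 [227.2 207.7] [776.2 -25.9]
side block 0.87 [342.4 232.2] [479.7 -73.3]
side block 0.69 [157.1 366.7] [625.8 410.8]
side spanner 0.63 [350.1 173.3] [ 557.1 -344.2]
side driver 0.87 [159.9 363.1] [626.3 403.4]
side driver 0.57 [275.1 385.5] [436.5 348.7]
1.4 [ 225.90798747 -582.71191016  222.52134341] [-1.83851866e-01  9.82953961e-01  2.44229630e-05 -2.08027963e-05] [-0.17701603 -0.65859182 -0.75850409] 86.86004217394317
```

```bash
python3 - <<'E'
import cv2
a=cv2.imread("pics/a_top.png")[110:290,200:400]
b=cv2.imread("pics/a_side.png")[150:300,210:360]
a=cv2.resize(a,(400,360),interpolation=3);b=cv2.resize(b,(400,400),interpolation=3)
a=cv2.copyMakeBorder(a,0,40,0,0,0)
cv2.imwrite("pics/a_both.png",cv2.hconcat([a,b]))
E
```

```text
(no output)
```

View pics/a_both.png

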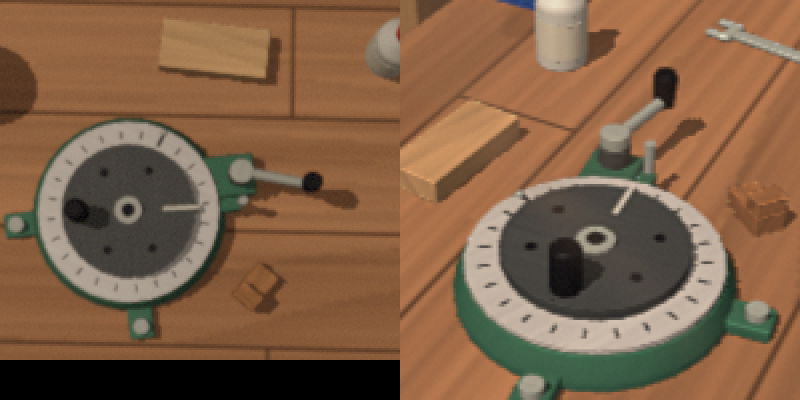

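View pics/a_top.png

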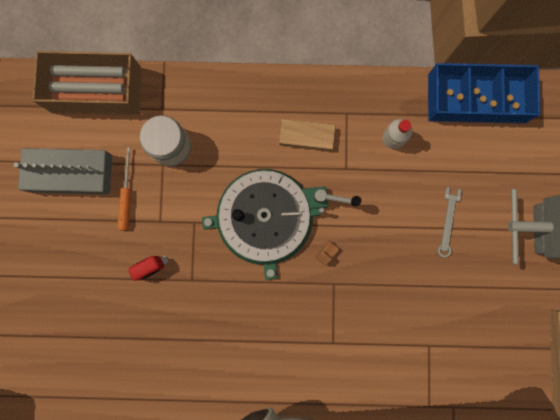

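The top view shows the turntable axis at about pixel (265,215). The index mark points right and the target line is at (282,182), about 60° anticlockwise of it. The post is on the left at (239,215), the lever grip at (355,201) and the block at (328,252). The coarse positions agree with the given sizes to within about 7 mm, so I'll refine them with the wrist camera from a hover.

```bash
cat >> h.py <<'E'
def goal(x,y,z,yaw):
    """tool-frame shift and turn about tool z to a pointing-down pose, yaw of tool x in deg"""
    o=monitor.get_obs();M=Rm(o["tcp_rot"]);s=M.T@(np.array([x,y,z])-o["position"])
    cy=np.degrees(np.arctan2(M[1,0],M[0,0]));d=(yaw-cy+180)%360-180
    print("yaw now %.1f shift"%cy,np.round(s,1),"rz %.1f"%-d)
def wrist_ray(c,xy,z):
    K=np.array(c["camera_matrix"]);p=np.array(c["position"],float)
    v=np.array([(xy[0]-K[0,2])/K[0,0],(xy[1]-K[1,2])/K[1,1]]);r=np.linalg.norm(v)
    d=Rm(c["attitude"])@np.append(v/r*np.sin(r),np.cos(r))
    return p+d*(z-p[2])/d[2]
E
python3 - <<'E'
from h import *
goal(610,120,220,185)
c=imaging.capture("wrist");print(np.round(c["position"]),np.round(Rm(c["attitude"]),2),c["camera_matrix"])
E
```

```text
yaw now -158.8 shift [-612.1  516.4    2.5] rz 16.2
[ 160. -609.  384.] [[-0.36  0.9   0.24]
 [ 0.93  0.35  0.1 ]
 [ 0.    0.26 -0.97]] [[325.1922621    0.         281.56281635]
 [  0.         325.1922621  209.70477002]
 [  0.           0.           1.        ]]
```

Call:
jog_arm(
  targets=[
    [-30.6, 25.8, 0, 0, 0, 0.8, 0],
    [-61.2, 51.6, 0, 0, 0, 1.6, 0],
    [-91.8, 77.4, 0, 0, 0, 2.4, 0],
    [-122.4, 103.2, 0, 0, 0, 3.2, 0],
    [-153, 129, 0, 0, 0, 4, 0],
    [-183.6, 154.8, 0, 0, 0, 4.8, 0],
    [-214.2, 180.6, 0, 0, 0, 5.6, 0],
    [-244.8, 206.4, 0, 0, 0, 6.4, 0],
    [-275.4, 232.2, 0, 0, 0, 7.2, 0],
    [-306, 258, 0, 0, 0, 8, 0],
  ],
)

```text
clock: 2.28
position: [418.6, -229.7, 223.0]
tcp_rot: [-0.115, 0.993, -0.0, 0.001]
force: [-0.3, -0.2, -0.5]
width: 28.0
grasp_force: 0.0
```

Call:
jog_arm(
  targets=[
    [-30.6, 25.8, 0, 0, 0, 0.8, 0],
    [-61.2, 51.6, 0, 0, 0, 1.6, 0],
    [-91.8, 77.4, 0, 0, 0, 2.4, 0],
    [-122.4, 103.2, 0, 0, 0, 3.2, 0],
    [-153, 129, 0, 0, 0, 4, 0],
    [-183.6, 154.8, 0, 0, 0, 4.8, 0],
    [-214.2, 180.6, 0, 0, 0, 5.6, 0],
    [-244.8, 206.4, 0, 0, 0, 6.4, 0],
    [-275.4, 232.2, 0, 0, 0, 7.2, 0],
    [-306, 258, 0, 0, 0, 8, 0],
    [-306, 258, 0, 0, 0, 8, 0],
    [-306, 258, 0, 0, 0, 8, 0],
  ],
)

```text
clock: 3.28
position: [657.6, 91.3, 221.1]
tcp_rot: [-0.047, 0.999, -0.0, -0.001]
force: [-0.5, -0.0, 0.4]
width: 0.6
grasp_force: 0.0
```

```bash
cat >> h.py <<'E'
def wlook(names,save=None):
    c=imaging.capture("wrist")
    if save: cv2.imwrite(f"pics/{save}.png",c["img"])
    for n in names:
        for r in imaging.spot_point("wrist",n)[:2]:
            if r["p"]>.3: print("wrist",n,round(r["p"],2),np.round(r["xy"],1),np.round(wrist_ray(c,r["xy"],H[n]),1)[:2])
    return c
E
python3 - <<'E'
from h import *
o=monitor.get_obs();print(o["clock"],o["position"],o["joint_positions"],o["force"],o["width"])
wlook(["axis","index_mark","target_line","post","lever_pivot","lever_grip","block"],"b")
E
```

```text
3.2833 [657.55610047  91.29248414 221.0751002 ] [ 3.80978527e-01  4.53205631e-01  1.12588045e-01 -1.67752235e-04
 -1.23195394e+00 -1.85864383e+00] [-0.51969275 -0.03673565  0.39996956] 0.6233306158097119
wrist axis 0.79 [274.6  99.8] [562.8  75.3]
wrist index_mark 0.65 [194.5 102.5] [570.6  -7.3]
wrist target_line 0.69 [240.2 171.8] [639.8  46.3]
wrist post 0.62 [331.9 104.5] [561.3 133.7]
wrist lever_pivot 0.65 [147.3 140.5] [612.4 -55.5]
wrist lever_grip 0.7 [ 89.8 128.9] [ 601.3 -133.5]
wrist block 0.81 [160.2  34. ] [482.1 -74.1]
wrist block 0.57 [483.3  46.9] [440.5 341.4]
```

View pics/b.png

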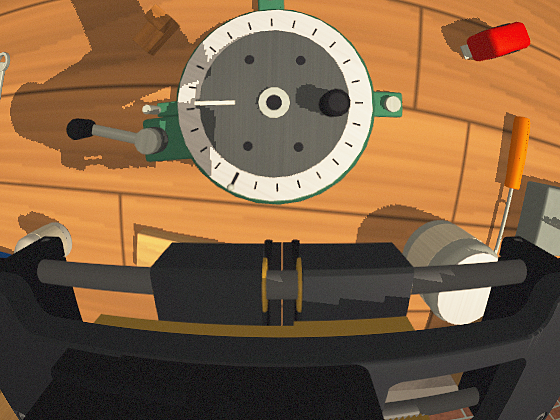

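The wrist view shows the index mark's outer end at pixel (194,102), the axis at (274,100), the target line at (235,180) and the post at (333,103). The radii come to 83, 82 and 58 mm against the given 82, 82 and 58, so the positions hold. The turn needed is about 64°.

```bash
cat >> h.py <<'E'
A=np.array([562.8,75.3])
def arc(th,d,r=58):
    t=np.radians(th);u=np.array([np.cos(t),np.sin(t)]);return A+r*u-d*np.array([-u[1],u[0]])
E
python3 - <<'E'
from h import *
p=arc(95.4,40);goal(*p,100,185.4);goal(*p,62,185.4)
E
```

```text
yaw now -174.9 shift [ 55.1  53.4 123.2] rz -0.3
yaw now -174.9 shift [ 55.2  53.4 161.2] rz -0.3
```

Call:
jog_arm(
  targets=[
    [27, 26, 20, 0, 0, 0, 0],
    [55, 53, 40, 0, 0, 0, 0],
    [55, 53, 75, 0, 0, 0, 0],
    [55, 53, 110, 0, 0, 0, 0],
    [55, 53, 135, 0, 0, 0, 0],
    [55, 53, 150, 0, 0, 0, 0],
    [55, 53, 158, 0, 0, 0, 0],
    [55, 53, 160, 0, 0, 0, 0],
    [55, 53, 160, 0, 0, 0, 0],
    [55, 53, 160, 0, 0, 0, 0],
  ],
)

```text
clock: 4.52
position: [598.5, 137.5, 64.0]
tcp_rot: [-0.045, 0.999, 0.0, 0.001]
force: [0.4, 0.4, -0.1]
width: 0.6
grasp_force: 0.0
```

```bash
python3 - <<'E'
from h import *
o=monitor.get_obs();print(o["clock"],o["position"],o["force"])
for th,d in [(95.4,30),(95.4,22.5)]+[(95.4+k*5,22.5) for k in range(1,14)]:
    print(th,end=" ");goal(*arc(th,d),62,th+90)
wlook(["axis","index_mark","target_line","post"])
E
```

```text
4.5167 [598.51828913 137.45278497  63.99253336] [ 0.41494615  0.36212696 -0.07220706]
95.4 yaw now -174.8 shift [11.4 -0.6  2. ] rz -0.2
95.4 yaw now -174.8 shift [18.9 -0.6  1.9] rz -0.2
100.4 yaw now -174.8 shift [24.1  1.1  1.9] rz -5.2
105.4 yaw now -174.8 shift [29.3  2.4  1.9] rz -10.2
110.4 yaw now -174.8 shift [34.7  3.2  1.9] rz -15.2
115.4 yaw now -174.8 shift [40.1  3.5  1.9] rz -20.2
120.4 yaw now -174.8 shift [45.5  3.4  1.9] rz -25.2
125.4 yaw now -174.8 shift [50.9  2.8  1.9] rz -30.2
130.4 yaw now -174.8 shift [56.3  1.7  1.8] rz -35.2
135.4 yaw now -174.8 shift [61.5  0.2  1.8] rz -40.2
140.4 yaw now -174.8 shift [66.5 -1.8  1.8] rz -45.2
145.4 yaw now -174.8 shift [71.4 -4.3  1.8] rz -50.2
150.4 yaw now -174.8 shift [76.  -7.1  1.8] rz -55.2
155.4 yaw now -174.8 shift [ 80.4 -10.3   1.8] rz -60.2
160.4 yaw now -174.8 shift [ 84.4 -13.9   1.8] rz -65.2
wrist axis 0.56 [179.2 184.9] [566.2  75.8]
wrist index_mark 0.8 [ 68.3 184.2] [571.  -3.]
wrist target_line 0.66 [135.4 292.5] [641.4  43.1]
wrist post 0.61 [279.2 185.4] [561.8 132.6]
```

Call:
jog_arm(
  targets=[
    [5, 0, 0, 0, 0, 0, 0],
    [10, 0, 0, 0, 0, 0, 0],
    [14, 0, 0, 0, 0, 0, 0],
    [17, 0, 0, 0, 0, 0, 0],
    [19, 0, 0, 0, 0, 0, 0],
    [21.5, 0.5, 0, 0, 0, -2.5, 0],
    [24, 1, 0, 0, 0, -5, 0],
    [26.5, 2, 0, 0, 0, -7.5, 0],
    [29.5, 2.5, 0, 0, 0, -10, 0],
    [32, 3, 0, 0, 0, -12.5, 0],
    [34.5, 3, 0, 0, 0, -15, 0],
    [37.5, 3.5, 0, 0, 0, -17.5, 0],
  ],
)

```text
clock: 5.77
position: [560.9, 137.9, 63.0]
tcp_rot: [-0.198, 0.98, 0.0, 0.001]
force: [3.8, -0.8, -0.7]
width: 0.3
grasp_force: 1.7
```

```bash
python3 - <<'E'
from h import *
for th in range(115,151,5):
    print(th,end=" ");goal(*arc(th,22.5),64,th+90)
wlook(["axis","index_mark","target_line","post"])
E
```

```text
115 yaw now -157.1 shift [ 2.2  0.4 -1. ] rz -2.1
120 yaw now -157.1 shift [ 7.4  1.9 -1. ] rz -7.1
125 yaw now -157.1 shift [12.7  3.  -1. ] rz -12.1
130 yaw now -157.1 shift [18.1  3.6 -1. ] rz -17.1
135 yaw now -157.1 shift [23.6  3.8 -1. ] rz -22.1
140 yaw now -157.1 shift [29.   3.4 -1. ] rz -27.1
145 yaw now -157.1 shift [34.4  2.6 -1.1] rz -32.1
150 yaw now -157.1 shift [39.6  1.4 -1.1] rz -37.1
wrist axis 0.59 [175.8 215.1] [566.3  73.1]
wrist index_mark 0.82 [ 69.1 220.6] [600.8   2. ]
wrist target_line 0.79 [111.7 292.3] [638.5  44.2]
wrist post 0.63 [279.9 210.7] [540.3 127.9]
```

Call:
jog_arm(
  targets=[
    [2.5, 0.5, 0, 0, 0, -2.5, 0],
    [5, 1, 0, 0, 0, -5, 0],
    [7.5, 2, 0, 0, 0, -7.5, 0],
    [10.5, 2.5, 0, 0, 0, -10, 0],
    [13, 3, 0, 0, 0, -12.5, 0],
    [15.5, 3.5, 0, 0, 0, -15, 0],
    [18.5, 3.5, 0, 0, 0, -17.5, 0],
    [21, 3.5, 0, 0, 0, -20, 0],
    [24, 3.5, 0, 0, 0, -22.5, 0],
    [26.5, 3.5, 0, 0, 0, -25, 0],
    [29, 3.5, 0, 0, 0, -27, 0],
    [29, 3.5, 0, 0, 0, -27, 0],
  ],
)

```text
clock: 7.02
position: [532.1, 129.3, 62.8]
tcp_rot: [-0.42, 0.907, -0.0, 0.0]
force: [2.1, 0.7, 0.4]
width: 0.4
grasp_force: 1.0
```

```bash
python3 - <<'E'
from h import *
for th in (140,145,150,155,160):
    print(th,end=" ");goal(*arc(th,22.5),63,th+90)
wlook(["axis","index_mark","target_line","post"],"c")
E
```

```text
140 yaw now -130.3 shift [-0.9 -0.2 -0.2] rz -0.3
145 yaw now -130.3 shift [ 4.3  1.5 -0.2] rz -5.3
150 yaw now -130.3 shift [ 9.6  2.7 -0.2] rz -10.3
155 yaw now -130.3 shift [14.9  3.5 -0.2] rz -15.3
160 yaw now -130.3 shift [20.4  3.8 -0.2] rz -20.3
wrist axis 0.74 [175.2 214. ] [565.9  73. ]
wrist axis 0.44 [ 80.2 249.4] [638.2  44.6]
wrist index_mark 0.67 [ 71.7 220.1] [627.   27.1]
wrist target_line 0.83 [ 79.3 248.4] [638.2  43.6]
wrist post 0.59 [273.2 211.1] [521.2 108.6]
```

View pics/c.png

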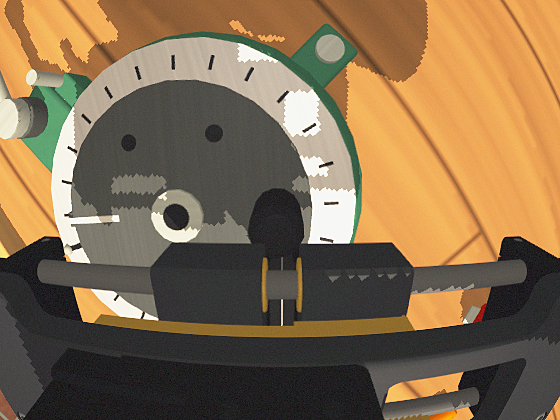

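Call:
jog_arm(
  targets=[
    [2.5, 0.5, 0, 0, 0, -2.5, 0],
    [5, 1.5, 0, 0, 0, -5, 0],
    [7.5, 2, 0, 0, 0, -7.5, 0],
    [9.5, 2.5, 0, 0, 0, -9.5, 0],
    [11, 3, 0, 0, 0, -11, 0],
    [11, 3, 0, 0, 0, -11, 0],
  ],
)

```text
clock: 7.77
position: [522.6, 123.1, 62.7]
tcp_rot: [-0.505, 0.863, -0.0, 0.0]
force: [2.8, 0.5, 0.7]
width: 0.6
grasp_force: 1.1
```

```bash
python3 - <<'E'
from h import *
print(monitor.get_obs()["position"])
c=wlook(["axis","index_mark","target_line"])
cv2.imwrite("pics/d.png",cv2.resize(c["img"][170:290,30:190],(800,600),interpolation=cv2.INTER_CUBIC))
E
```

```text
[522.55637286 123.11394783  62.7069415 ]
wrist axis 0.58 [175.8 211.5] [565.3  73.1]
wrist index_mark 0.7 [ 68.6 218. ] [636.6  38.4]
wrist target_line 0.75 [ 71.5 226.8] [638.4  44.3]
```

View pics/d.png

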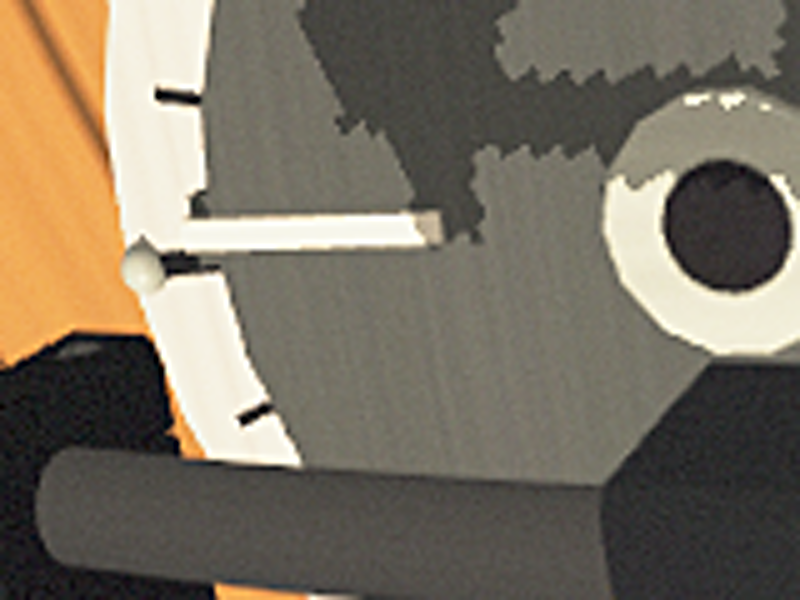

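The crop shows the index mark running from (437,229) to (190,233). The target line runs from (215,266) to the stud at (145,268), just below it, so a few degrees are left.

```bash
python3 - <<'E'
from h import *
c=imaging.capture("wrist")
f=lambda x,y,z:wrist_ray(c,(x/5+29.9+.0,y/5+169.9),z)[:2]
a=f(728,228,51);m=f(189,233,49);mi=f(437,229,49);t=f(175,266,36);s=f(145,268,40)
ang=lambda p,o:np.degrees(np.arctan2(*(p-o)[::-1]))
for o in (a,np.array([562.8,75.3]),np.array([564,74.3])):
    print(np.round(o,1),[(round(np.linalg.norm(p-o),1),round(ang(p,o),1)) for p in (m,mi,t,s)])
print("markline dir",ang(m,mi))
E
```

```text
[565.9  74.8] [(np.float64(80.0), np.float64(-28.1)), (np.float64(39.9), np.float64(-28.0)), (np.float64(94.9), np.float64(-23.0)), (np.float64(97.4), np.float64(-23.6))]
[562.8  75.3] [(np.float64(83.0), np.float64(-27.4)), (np.float64(42.8), np.float64(-26.7)), (np.float64(97.9), np.float64(-22.5)), (np.float64(100.4), np.float64(-23.2))]
[564.   74.3] [(np.float64(81.5), np.float64(-27.2)), (np.float64(41.3), np.float64(-26.2)), (np.float64(96.4), np.float64(-22.2)), (np.float64(98.9), np.float64(-22.9))]
markline dir -28.162067093404332
```

Call:
jog_arm(
  targets=[
    [1.5, 0.4, 0, 0, 0, -1.5, 0],
    [3, 0.8, 0, 0, 0, -3, 0],
    [4.2, 1, 0, 0, 0, -4, 0],
    [4.2, 1, 0, 0, 0, -4, 0],
    [4.2, 1, 0, 0, 0, -4, 0],
  ],
)

```text
clock: 8.43
position: [519.2, 119.8, 62.6]
tcp_rot: [-0.535, 0.845, 0.0, -0.0]
force: [0.8, 1.8, 1.8]
width: 0.2
grasp_force: 1.1
```

```bash
python3 - <<'E'
from h import *
c=wlook(["axis","index_mark","target_line"])
cv2.imwrite("pics/e.png",cv2.resize(c["img"][170:290,30:190],(800,600),interpolation=cv2.INTER_CUBIC))
E
```

```text
wrist axis 0.75 [176.6 214.2] [565.5  74.4]
wrist index_mark 0.56 [ 69.  217.7] [638.1  43. ]
wrist target_line 0.96 [ 68.6 217.8] [638.5  42.9]
```

View pics/e.png

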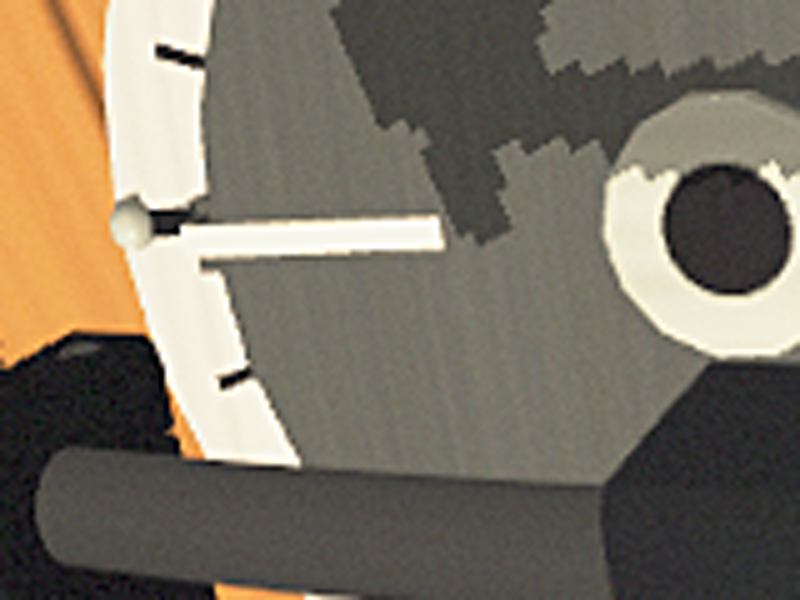

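The crop shows the mark's outer end at (182,241) and the target line at (167,222) with its stud at (132,224). The ring sits 13 mm lower than the disc, so I'll correct for parallax.

```bash
cat > m.py <<'E'
from h import *
def meas(c,P,off):
    # P: hub, mark outer, mark inner, target line, stud in 5x crop px
    q=[wrist_ray(c,(x/5+off[0]-.1*4,y/5+off[1]-.1*4),z)[:2] for (x,y),z in zip(P,(51,49,49,36,40))]
    ang=lambda p,o:np.degrees(np.arctan2(*(p-o)[::-1]))
    for o in (q[0],np.array([562.8,75.3]),np.array([564,74.3])):
        print(np.round(o,1),[(round(np.linalg.norm(p-o),1),round(ang(p,o),1)) for p in q[1:]])
    print("markdir",round(ang(q[1],q[2]),1),np.round(c["position"]))
E
python3 - <<'E'
from m import *
meas(imaging.capture("wrist"),[(728,228),(182,241),(443,231),(165,222),(132,224)],(30,170))
E
```

```text
[565.7  74.3] [(np.float64(81.5), np.float64(-23.4)), (np.float64(39.0), np.float64(-23.7)), (np.float64(94.8), np.float64(-22.9)), (np.float64(98.0), np.float64(-23.5))]
[562.8  75.3] [(np.float64(84.6), np.float64(-23.2)), (np.float64(42.1), np.float64(-23.3)), (np.float64(97.9), np.float64(-22.8)), (np.float64(101.1), np.float64(-23.4))]
[564.   74.3] [(np.float64(83.1), np.float64(-22.9)), (np.float64(40.6), np.float64(-22.7)), (np.float64(96.4), np.float64(-22.5)), (np.float64(99.6), np.float64(-23.1))]
markdir -23.1 [489.  55. 224.]
```

The mark is within about 0.3° of the target. I'll back off and check it from above, with the camera over the target's radial line so there is no parallax.

Call:
jog_arm(
  targets=[
    [-8, 0, 0, 0, 0, 0, 0],
    [-20, 0, 0, 0, 0, 0, 0],
    [-25, 0, -15, 0, 0, 0, 0],
    [-25, 0, -50, 0, 0, 0, 0],
    [-25, 0, -90, 0, 0, 0, 0],
    [-25, 0, -130, 0, 0, 0, 0],
    [-25, 0, -160, 0, 0, 0, 0],
    [-25, 0, -160, 0, 0, 0, 0],
  ],
)

```text
clock: 9.35
position: [533.5, 144.1, 229.8]
tcp_rot: [-0.536, 0.844, -0.001, 0.006]
force: [0.7, 0.3, 0.3]
width: 0.3
grasp_force: 0.0
```

```bash
python3 - <<'E'
from h import *
o=monitor.get_obs();print(o["position"],o["joint_positions"],o["force"])
goal(688,40,222,171)
E
```

```text
[533.53768212 144.131304   229.82269095] [ 0.55872186  0.24989501 -0.17043903  0.00293603 -1.13795668 -1.00027109] [0.67357265 0.31121986 0.32906803]
yaw now -115.2 shift [  28.4 -184.     9.2] rz 73.8
```

Call:
jog_arm(
  targets=[
    [2, -17, 0, 0, 0, 6.7, 0],
    [5, -33, 0, 0, 0, 13.4, 0],
    [8, -50, 0, 0, 0, 20.1, 0],
    [10, -67, 0, 0, 0, 26.8, 0],
    [13, -84, 0, 0, 0, 33.5, 0],
    [15, -100, 0, 0, 0, 40.2, 0],
    [18, -117, 0, 0, 0, 46.9, 0],
    [20, -134, 0, 0, 0, 53.6, 0],
    [23, -150, 0, 0, 0, 60.3, 0],
    [26, -167, 0, 0, 0, 67, 0],
    [28, -184, 0, 0, 0, 73.7, 0],
    [28, -184, 0, 0, 0, 73.7, 0],
  ],
)

```text
clock: 10.35
position: [685.9, 37.3, 220.2]
tcp_rot: [0.081, 0.997, -0.001, -0.001]
force: [1.0, 0.0, -0.9]
width: 0.8
grasp_force: 0.0
```

Call:
jog_arm(
  targets=[
    [0, 0, 0, 0, 0, 0, 0],
    [0, 0, 0, 0, 0, 0, 0],
  ],
)

```text
clock: 10.52
position: [683.8, 38.9, 221.5]
tcp_rot: [0.078, 0.997, -0.0, -0.001]
force: [0.1, 0.2, 0.6]
width: 0.2
grasp_force: 0.0
```

```bash
python3 - <<'E'
from h import *
o=monitor.get_obs();print(o["position"],o["force"])
c=wlook(["axis","index_mark","target_line","post","lever_pivot","lever_grip","block"]);print(c["position"])
cv2.imwrite("pics/f0.png",c["img"])
r=imaging.spot_point("wrist","target_line");x,y=map(int,r[0]["xy"]);x0,y0=x-60,max(y-75,0);print(x0,y0)
cv2.imwrite("pics/f.png",cv2.resize(c["img"][y0:y0+120,x0:x0+160],(800,600),interpolation=cv2.INTER_CUBIC))
E
```

```text
[683.79594617  38.86921357 221.53592745] [0.10353917 0.18511729 0.62349213]
wrist axis 0.61 [295.2  73. ] [563.4  71.6]
wrist index_mark 0.81 [277.2 153. ] [642.4  40.8]
wrist target_line 0.7 [280.6 151.4] [641.3  44.5]
wrist post 0.72 [309.2  18.8] [506.7  95.3]
wrist post 0.51 [482. 189.] [714.4 277.7]
wrist lever_pivot 0.59 [180.8 141. ] [612.2 -55.1]
wrist block 0.76 [163.7  40.3] [482.3 -74.9]
[614.33284051  49.65341733 383.05965622]
220 76
```

View pics/f.png

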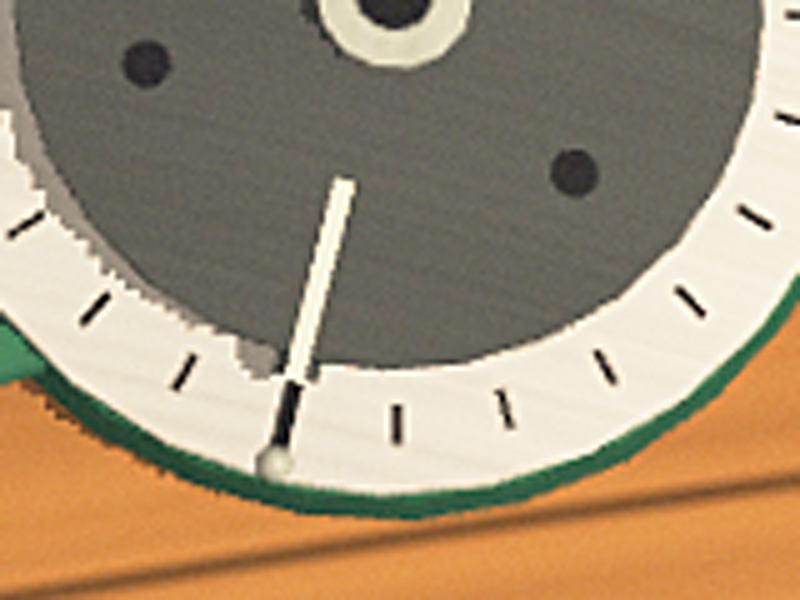

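The mark and the target line are collinear: the mark runs (343,180)→(296,378) and the line continues it to (279,445), less than 0.5° off. Next is the lever.

```bash
cat >> h.py <<'E'
PV=np.array([612.3,-55.3])
def larc(ph,d,r=81):
    t=np.radians(ph);u=np.array([np.cos(t),np.sin(t)]);return PV+r*u-d*np.array([u[1],-u[0]])
E
python3 - <<'E'
from h import *
p=larc(-98,40);print(p);goal(*p,68,172)
E
```

```text
[ 640.63770157 -141.07863761]
yaw now 171.0 shift [  15.1 -184.3  154.8] rz -1.0
```

Call:
jog_arm(
  targets=[
    [3, -36, 0, 0, 0, 0, 0],
    [6, -72, 5, 0, 0, 0, 0],
    [9, -108, 10, 0, 0, 0, 0],
    [12, -144, 25, 0, 0, 0, 0],
    [15, -184, 50, 0, 0, 0, 0],
    [15, -184, 80, 0, 0, 0, 0],
    [15, -184, 110, 0, 0, 0, 0],
    [15, -184, 135, 0, 0, 0, 0],
    [15, -184, 150, 0, 0, 0, 0],
    [15, -184, 155, 0, 0, 0, 0],
    [15, -184, 155, 0, 0, 0, 0],
    [15, -184, 155, 0, 0, 0, 0],
  ],
)

```text
clock: 11.97
position: [641.6, -141.0, 68.5]
tcp_rot: [0.078, 0.997, -0.0, 0.001]
force: [0.5, 0.1, 0.5]
width: 0.5
grasp_force: 0.0
```

```bash
python3 - <<'E'
from h import *
o=monitor.get_obs();print(o["position"],o["force"])
wlook(["lever_pivot","lever_grip"],"g")
for ph,d in [(-98,21)]+[(-98-5*k,21) for k in range(1,14)]:
    print(ph,end=" ");goal(*larc(ph,d),68,ph-90)
E
```

```text
[ 641.5998453  -141.03394546   68.51305475] [0.5102054  0.14076423 0.50381938]
wrist lever_pivot 0.96 [417.9 178.8] [612.2 -57.1]
wrist lever_grip 0.9 [281.5 175.2] [ 599.8 -134.5]
-98 yaw now 171.0 shift [20.2 -0.7  1.3] rz -1.0
-103 yaw now 171.0 shift [27.3 -2.4  1.3] rz 4.0
-108 yaw now 171.0 shift [34.6 -3.4  1.3] rz 9.0
-113 yaw now 171.0 shift [41.9 -3.8  1.2] rz 14.0
-118 yaw now 171.0 shift [49.2 -3.5  1.2] rz 19.0
-123 yaw now 171.0 shift [56.4 -2.6  1.2] rz 24.0
-128 yaw now 171.0 shift [63.6 -1.1  1.2] rz 29.0
-133 yaw now 171.0 shift [70.5  1.   1.1] rz 34.0
-138 yaw now 171.0 shift [77.3  3.8  1.1] rz 39.0
-143 yaw now 171.0 shift [83.8  7.1  1.1] rz 44.0
-148 yaw now 171.0 shift [90.  10.9  1.1] rz 49.0
-153 yaw now 171.0 shift [95.8 15.3  1.1] rz 54.0
-158 yaw now 171.0 shift [101.3  20.2   1.1] rz 59.0
-163 yaw now 171.0 shift [106.2  25.5   1. ] rz 64.0
```

View pics/g.png

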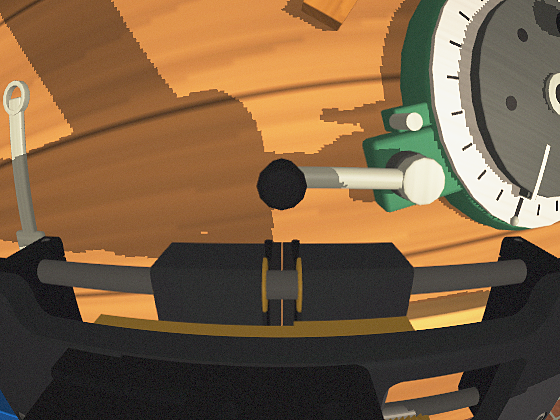

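The finger is centred behind the grip at (282,185). The stop pin is at (408,120), the block is at the top, and the marks are still in line. Now I push the lever.

Call:
jog_arm(
  targets=[
    [6, 0, 0, 0, 0, 0, 0],
    [12, 0, 0, 0, 0, 0, 0],
    [16, 0, 0, 0, 0, 0, 0],
    [20, -0.5, 0, 0, 0, 0, 0],
    [23.5, -1.5, 0, 0, 0, 2, 0],
    [27, -2.5, 0, 0, 0, 4, 0],
    [31, -3, 0, 0, 0, 6.5, 0],
    [34.5, -3.5, 0, 0, 0, 9, 0],
    [38, -3.5, 0, 0, 0, 11.5, 0],
    [42, -4, 0, 0, 0, 14, 0],
    [45.5, -3.5, 0, 0, 0, 16.5, 0],
    [49, -3.5, 0, 0, 0, 19, 0],
  ],
)

```text
clock: 13.12
position: [592.6, -136.6, 68.1]
tcp_rot: [0.243, 0.97, 0.0, 0.002]
force: [1.7, 0.4, -0.8]
width: 1.0
grasp_force: 0.9
```

```bash
python3 - <<'E'
from h import *
o=monitor.get_obs();print(o["clock"],o["position"],o["force"])
wlook(["lever_pivot","lever_grip"])
for ph in range(-120,-171,-5):
    print(ph,end=" ");goal(*larc(ph,21),68,ph-90)
E
```

```text
13.1167 [ 592.63721844 -136.58000619   68.13781378] [ 1.70964398  0.38363177 -0.76537935]
wrist lever_pivot 0.96 [417.8 212.2] [610.8 -55.2]
wrist lever_grip 0.71 [470.1 317. ] [713.4 -40.3]
wrist lever_grip 0.59 [281.4 211.1] [ 573.5 -126.3]
-120 yaw now 152.1 shift [ 2.1 -0.3 -0. ] rz 2.1
-125 yaw now 152.1 shift [ 9.3 -1.5 -0. ] rz 7.1
-130 yaw now 152.1 shift [16.5 -2.1 -0. ] rz 12.1
-135 yaw now 152.1 shift [23.8 -2.1 -0. ] rz 17.1
-140 yaw now 152.1 shift [31.1 -1.5 -0. ] rz 22.1
-145 yaw now 152.1 shift [38.3 -0.2 -0. ] rz 27.1
-150 yaw now 152.1 shift [45.3  1.7 -0.1] rz 32.1
-155 yaw now 152.1 shift [52.2  4.2 -0.1] rz 37.1
-160 yaw now 152.1 shift [58.8  7.2 -0.1] rz 42.1
-165 yaw now 152.1 shift [65.1 10.9 -0.1] rz 47.1
-170 yaw now 152.1 shift [71.1 15.1 -0.1] rz 52.1
```

Call:
jog_arm(
  targets=[
    [3.5, -0.5, 0, 0, 0, 2.5, 0],
    [7, -1, 0, 0, 0, 5, 0],
    [10.5, -1.5, 0, 0, 0, 7.5, 0],
    [14, -2, 0, 0, 0, 10, 0],
    [17.5, -2, 0, 0, 0, 12.5, 0],
    [21, -2, 0, 0, 0, 15, 0],
    [24.5, -2, 0, 0, 0, 17.5, 0],
    [28, -2, 0, 0, 0, 20, 0],
    [31, -1.5, 0, 0, 0, 22, 0],
    [34, -1, 0, 0, 0, 24, 0],
    [36, -0.5, 0, 0, 0, 25.5, 0],
    [36, -0.5, 0, 0, 0, 25.5, 0],
  ],
)

```text
clock: 14.27
position: [559.7, -120.5, 67.9]
tcp_rot: [0.45, 0.893, -0.0, 0.0]
force: [-0.6, -0.0, 1.0]
width: 0.2
grasp_force: 0.3
```

```bash
python3 - <<'E'
from h import *
o=monitor.get_obs();print(o["clock"],o["position"],o["force"])
wlook(["lever_pivot","lever_grip"],"i")
for ph in (-145,-150,-155,-160,-165,-170):
    print(ph,end=" ");goal(*larc(ph,21),68,ph-90)
E
```

```text
14.2667 [ 559.73277197 -120.48831028   67.86055072] [-0.56935022 -0.01929621  0.96311656]
wrist lever_pivot 0.64 [421.7 213.2] [613.4 -53.5]
wrist lever_grip 0.68 [282.8 212.9] [ 548.1 -103.2]
-145 yaw now 126.5 shift [ 2.3 -0.6 -0.4] rz 1.5
-150 yaw now 126.5 shift [ 9.4 -1.9 -0.4] rz 6.5
-155 yaw now 126.5 shift [16.7 -2.6 -0.4] rz 11.5
-160 yaw now 126.5 shift [24.  -2.7 -0.4] rz 16.5
-165 yaw now 126.5 shift [31.3 -2.1 -0.4] rz 21.5
-170 yaw now 126.5 shift [38.5 -0.9 -0.4] rz 26.5
```

View pics/i.png

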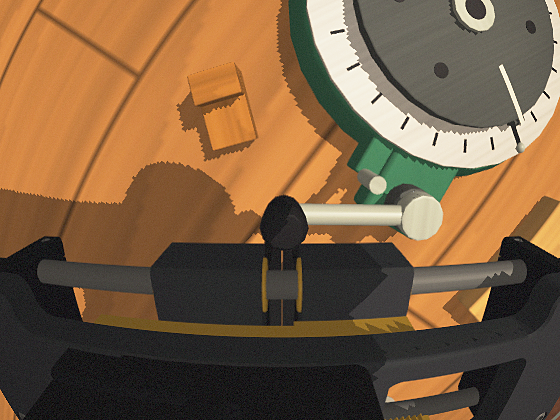

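The grip at (283,222) is following the finger. The stop pin at (375,183) is a few degrees ahead of the bar, so I'll go on in slow, short steps and watch the force.

Call:
jog_arm(
  targets=[
    [2, -0.5, 0, 0, 0, 1.5, 0],
    [4, -1, 0, 0, 0, 3, 0],
    [6, -1.2, 0, 0, 0, 4.5, 0],
    [8, -1.5, 0, 0, 0, 5.5, 0],
  ],
)

```text
clock: 14.75
position: [553.9, -115.0, 67.6]
tcp_rot: [0.493, 0.87, -0.0, 0.0]
force: [0.9, -1.2, 0.8]
width: 0.7
grasp_force: 0.7
```

Call:
jog_arm(
  targets=[
    [1.5, -0.3, 0, 0, 0, 1, 0],
    [3, -0.6, 0, 0, 0, 2, 0],
    [4.5, -0.8, 0, 0, 0, 3, 0],
  ],
)

```text
clock: 15.0
position: [550.8, -111.3, 67.5]
tcp_rot: [0.516, 0.857, 0.0, 0.0]
force: [0.7, -1.3, 1.0]
width: 0.5
grasp_force: 0.6
```

```bash
python3 - <<'E'
from h import *
o=monitor.get_obs();print(o["clock"],o["position"],o["force"])
c=wlook(["lever_pivot","lever_grip"],"j")
cv2.imwrite("pics/j2.png",c["img"][150:260,240:460])
E
```

```text
15.0 [ 550.84162465 -111.30495101   67.53168856] [ 0.65349544 -1.33861792  1.0213087 ]
wrist lever_pivot 0.93 [417.5 216.8] [612.6 -56.1]
wrist lever_grip 0.78 [282.8 213.2] [542.1 -92.5]
```

Call:
jog_arm(
  targets=[
    [1.5, -0.3, 0, 0, 0, 1, 0],
    [3, -0.5, 0, 0, 0, 2, 0],
    [4.5, -0.8, 0, 0, 0, 3, 0],
  ],
)

```text
clock: 15.4
position: [548.0, -107.7, 67.5]
tcp_rot: [0.538, 0.843, -0.0, -0.0]
force: [0.5, -1.7, -0.4]
width: 0.3
grasp_force: 0.6
```

Call:
jog_arm(
  targets=[
    [1.5, -0.2, 0, 0, 0, 1, 0],
    [3, -0.4, 0, 0, 0, 2, 0],
    [4.5, -0.5, 0, 0, 0, 3, 0],
  ],
)

```text
clock: 15.65
position: [546.3, -105.3, 67.7]
tcp_rot: [0.56, 0.829, -0.001, 0.001]
force: [4.3, -15.1, -4.8]
width: 0.6
grasp_force: 6.7
```

```bash
python3 - <<'E'
from h import *
o=monitor.get_obs();print(o["clock"],o["position"],o["force"])
for ph in (-155,-160,-165,-170):
    print(ph,end=" ");goal(*larc(ph,21),68,ph-90)
c=wlook(["lever_pivot","lever_grip"],"k")
cv2.imwrite("pics/k2.png",cv2.resize(c["img"][100:260,200:460],None,fx=2,fy=2,interpolation=3))
E
```

```text
15.65 [ 546.33893377 -105.32004494   67.7099471 ] [  4.31454752 -15.1166347   -4.83251453]
-155 yaw now 112.0 shift [-3.5  0.1 -0.3] rz -3.0
-160 yaw now 112.0 shift [ 3.5 -1.8 -0.3] rz 2.0
-165 yaw now 112.0 shift [10.7 -3.1 -0.3] rz 7.0
-170 yaw now 112.0 shift [18.  -3.7 -0.3] rz 12.0
wrist lever_grip 0.94 [283.7 212.5] [539.9 -85.1]
```

View pics/k2.png

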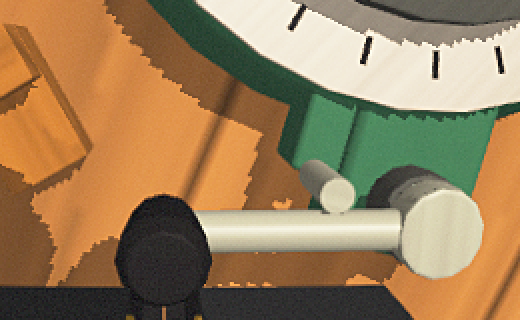

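The force jumped to 15 N, and the picture shows the bar (y≈212) against the stop pin at (335,193), so the lever is home. Now I back off and rise clear.

Call:
jog_arm(
  targets=[
    [-4, 0, 0, 0, 0, 0, 0],
    [-12, 0, 0, 0, 0, 0, 0],
    [-25, 0, 0, 0, 0, 0, 0],
    [-30, 0, -15, 0, 0, 0, 0],
    [-30, 0, -45, 0, 0, 0, 0],
    [-30, 0, -85, 0, 0, 0, 0],
    [-30, 0, -125, 0, 0, 0, 0],
    [-30, 0, -155, 0, 0, 0, 0],
    [-30, 0, -155, 0, 0, 0, 0],
    [-30, 0, -155, 0, 0, 0, 0],
  ],
)

```text
clock: 16.63
position: [558.1, -132.0, 224.8]
tcp_rot: [0.56, 0.829, 0.002, 0.002]
force: [0.9, -0.2, -1.3]
width: 0.9
grasp_force: 0.0
```

```bash
python3 - <<'E'
from h import *
o=monitor.get_obs();print(o["clock"],o["position"],o["force"],o["joint_vel"])
c=wlook(["axis","index_mark","target_line","lever_pivot","lever_grip","block"],"l")
E
```

```text
16.6333 [ 558.08031723 -132.03242196  224.82991174] [ 0.90416338 -0.15251569 -1.25663544] [ 0.00286998  0.03977735 -0.0734188  -0.01858992  0.00854477 -0.00107485]
wrist axis 0.64 [356.9  17.4] [562.   73.6]
wrist index_mark 0.56 [411.5  74.8] [640.4  41.4]
wrist target_line 0.77 [414.4  74.4] [643.3  43.5]
wrist lever_pivot 0.69 [359.  142.4] [613.2 -52.3]
wrist lever_grip 0.66 [280.4 142.1] [538.7 -83.8]
wrist block 0.61 [359.2 144.5] [628.4 -52.2]
wrist block 0.59 [239.1 117.6] [483.6 -77. ]
```

View pics/l.png

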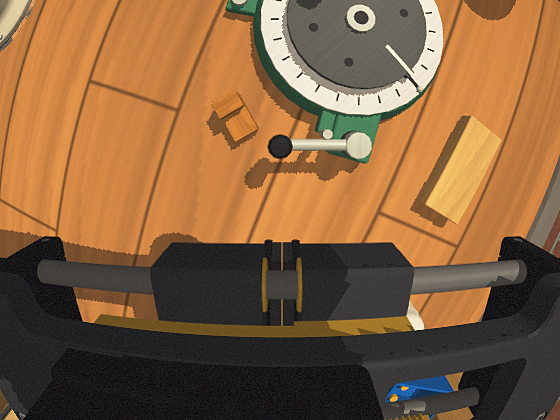

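The marks are in line at (412,78), the lever rests against its pin at (328,134), the block at (233,117) hasn't moved, and the arm is clear.

```bash
python3 -c "
from rig import bot
print(bot.job_done())"
```

```text
the job is handed in; nothing more can be done
None
```

I turned the disc until its index mark lined up with the target line to within about half a degree. Then I pushed the lock lever home against its stop pin, and handed the job in at about 17 s with the arm clear of everything.

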